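Line up the picture frames by size on the display board

TASK

Stand the four picture frames in a row on the white display board, one centred on each felt pad, in order of size: the largest next to the steel bookend and the smallest at the far end. Set each one upright and square with its thickness across the board, so that its broad faces look out over the board's long edges; either face may be in front. Let no frame fall over on the way, and leave the glass jar where it stands.

Things in the scene. Friction and masses are not known exactly. Their poses are not given: they have to be found in the camera images.
- frame_a: Loose dark-wood box picture frame, the second smallest of four alike but for size: 30 mm thick, 56 mm wide, 82 mm high, about 0.13 kg, standing upright on its bottom edge, both faces alike, a solid block to the fingers. Origin: centre of its underside; x through the thickness (pinch along x from above, near the top), y along the width, z up.
- frame_b: Loose dark-wood box picture frame, the largest of four alike but for size: 30 mm thick, 76 mm wide, 114 mm high, about 0.22 kg, standing upright on its bottom edge, both faces alike, a solid block to the fingers. Origin: centre of its underside; x through the thickness (pinch along x from above, near the top), y along the width, z up.
- frame_c: Loose dark-wood box picture frame, the smallest of four alike but for size: 30 mm thick, 46 mm wide, 66 mm high, about 0.10 kg, standing upright on its bottom edge, both faces alike, a solid block to the fingers. Origin: centre of its underside; x through the thickness (pinch along x from above, near the top), y along the width, z up.
- frame_d: Loose dark-wood box picture frame, the second largest of four alike but for size: 30 mm thick, 66 mm wide, 98 mm high, about 0.17 kg, standing upright on its bottom edge, both faces alike, a solid block to the fingers. Origin: centre of its underside; x through the thickness (pinch along x from above, near the top), y along the width, z up.
- pad_p: One of four identical grey felt pads, 42 x 60 mm, flush in a fixed low white display board (90 x 430 x 15 mm, flat on the table, may be turned). They form one straight row along it, 88 mm between centres; which pad has which place in the row changes each start. Origin: pad centre, level with the board top, 15 mm above the table; y along the row, x across the board, z up.
- pad_q: One of four identical grey felt pads, 42 x 60 mm, flush in a fixed low white display board (90 x 430 x 15 mm, flat on the table, may be turned). They form one straight row along it, 88 mm between centres; which pad has which place in the row changes each start. Origin: pad centre, level with the board top, 15 mm above the table; y along the row, x across the board, z up.
- pad_r: One of four identical grey felt pads, 42 x 60 mm, flush in a fixed low white display board (90 x 430 x 15 mm, flat on the table, may be turned). They form one straight row along it, 88 mm between centres; which pad has which place in the row changes each start. Origin: pad centre, level with the board top, 15 mm above the table; y along the row, x across the board, z up.
- pad_s: One of four identical grey felt pads, 42 x 60 mm, flush in a fixed low white display board (90 x 430 x 15 mm, flat on the table, may be turned). They form one straight row along it, 88 mm between centres; which pad has which place in the row changes each start. Origin: pad centre, level with the board top, 15 mm above the table; y along the row, x across the board, z up.
- bookend: Dark steel bookend, 24 mm along the row, 60 mm across, 65 mm high with the brass ball on top, fixed at one end of the board in line with the pads, 63 mm beyond the nearest pad centre; at which end changes each start (the other end has a low white strip, 10 mm high). Origin: centre of its underside, on the board top; y along the row, x across the board.
- glue_jar: Amber glass jar with a white cap, 60 mm across, 85 mm high, standing loose on the table beside the work; to be left alone. Origin: centre of its underside.
Not all that is in view belongs to the job. What is shaped like the frame_a but blue or red is not meant.

How it is judged:
At the end, for the whole second after the job is handed in: Each frame stands upright (within 0.06 rad) and at rest on the board's top, within 12 mm of its pad's centre along the row and across it, square to the board within 0.2 rad either way round, in order of falling size from the bookend: frame_b, frame_d, frame_a, frame_c ((y of frame_b in the frame of bookend between 0.051 and 0.075 m or y of frame_b in the frame of bookend between -0.075 and -0.051 m) and x of frame_b in the frame of bookend between -0.012 and 0.012 m and z of frame_b in the frame of bookend between -0.004 and 0.004 m and angle between each of frame_b, frame_d, frame_a, frame_c's own z axis and vertical below 0.06 rad and angle between the x axis of each of frame_b, frame_d, frame_a, frame_c and the x axis of bookend, either way round below 0.2 rad and linear speed of each of frame_b, frame_d, frame_a, frame_c below 0.01 m/s and (y of frame_d in the frame of bookend between 0.139 and 0.163 m or y of frame_d in the frame of bookend between -0.163 and -0.139 m) and x of frame_d in the frame of bookend between -0.012 and 0.012 m and z of frame_d in the frame of bookend between -0.004 and 0.004 m and (y of frame_a in the frame of bookend between 0.227 and 0.251 m or y of frame_a in the frame of bookend between -0.251 and -0.227 m) and x of frame_a in the frame of bookend between -0.012 and 0.012 m and z of frame_a in the frame of bookend between -0.004 and 0.004 m and (y of frame_c in the frame of bookend between 0.315 and 0.339 m or y of frame_c in the frame of bookend between -0.339 and -0.315 m) and x of frame_c in the frame of bookend between -0.012 and 0.012 m and z of frame_c in the frame of bookend between -0.004 and 0.004 m); the robot touches nothing.
It fails at once if the glass jar is shifted by more than 20 mm or tipped (distance of glue_jar from where it was at the start of the episode above 0.02 m or angle between glue_jar's own z axis and vertical above 0.3 rad).
It fails at once if a frame falls over (angle between any of frame_a, frame_b, frame_c, frame_d's own z axis and vertical above 0.9 rad).
It also fails if it takes over 107 s, if anything falls off the work surface, if the arm or the gripper's body presses on something with over 40 N, if the wrist force passes 120 N, or if a joint passes its speed limit or range.

ROBOT

A 6-joint arm with a two-finger parallel gripper is mounted at the origin on the work surface. World frame = base frame: x ahead of the robot, y to its left, z up, the work surface at z = 0. Lengths are in m, angles in rad, forces in N, time in s.
With the tool pointing down it reaches from about 0.225 to 0.875 m from the base axis. Payload 3.4 kg.
Tool frame: the origin (TCP) lies at the very end of the fingers, on their centre line; the grasp point (between the pads) lies 19 mm behind it; z points along the fingers, y is the line along which they close (so a half turn about z gives the same grasp; the last joint's range is limited). The gripper opens to 85 mm and grips with 20 to 120 N. Pads are 22 mm wide; open, the fingers measure 114 mm over their backs; the gripper's body (76 mm by 85 mm) begins 54 mm behind the grasp point. The pads swing forward as they close: fully open they stand 13 mm farther back than shut.
Start: joints at [1.125, 0.276, 1.505, -0, 1.361, -0.121], TCP at [0.184, 0.545, 0.231] pointing down, gripper open.
Joint ranges: [-2.89, 2.89], [-0.75, 2.08], [0.22, 2.7], [-1.18, 4.32], [0.11, 2.71], [-2.7, 2.7]. Speed limits (rad/s): [2.57, 2.57, 3.14, 3.14, 3.14, 3.14].

INTERFACE

Orientations are given as a unit quaternion [w, x, y, z].
In Python, from rig import manip gives the robot as it stands. The module is installed in compiled form; this text tells all that it offers.
- The arm moves only by the tool play_rows, never from a script. Its argument "motion" is a list of rows, each a list of 5 numbers: the shift along the tool's x, y, z in units of 40 mm (1.0 is 40 mm), then the turn about the tool's z in units of 10 degrees (1.0 is 10 degrees), then the finger opening in mm, from 0 to 85.4. A call has 1 to 5 rows; each row is the pose to reach, as a shift and turn from the pose commanded when the call began, along the tool's axes at that moment; what a row does not reach only later rows make up. A row lasts 1/8 s, in which the tool goes at most 62.5 mm and 10.7 degrees, less where a joint would pass 70% of its speed; a pose out of reach is approached as far as the arm can. A call with a gripper value outside its range is refused whole. The fingers move at their own pace and stop on an object; "newtons" is the grip in N (left out, the last holds). Time passes only in rows, so rows that repeat a pose let the fingers close. It gives the time, the measured TCP pose, the force, the opening and the grip force at its end, in the units of the state.
- manip.get_state(): the state, without advancing time (a new reading comes with each control period).
- manip.get_image(name): name is "scene" or "top" or "wrist"; returns a dict with "img" (400x640x3 uint8, red, green, blue), "range_z" (400x640 float32, m along the optical axis (not along the pixel's ray), 0 where there is no reading), "fx", "fy", "cx", "cy" (pixels), "D" ([k1, k2, p1, p2, k3] as OpenCV has them; the pictures are not rectified), "R" (3x3) and "t" (3): a world point X has camera coordinates R X + t. Camera axes: x right, y down, z forward; pixel columns grow to the right and rows downward; lengths in m; the calibration is good to about 2 mm. A picture is of the moment at which its call begins.
- manip.sign_off(): hands the job in; it is judged then, once.
The state is a dict: "clock": time; "qpos": joint angles; "qd": joint speeds; "effort": joint torques, N m; "position": TCP position; "ee_rot": TCP orientation; "contact_force": force on the tool from outside, world axes, zero at the start; "moment": the same for the moment, N m; "width": finger opening in m; "gripper_force": force on a finger pad.
Only numpy, scipy, OpenCV 4.12 (cv2) and the standard library are available. Lean on these libraries where they do the work, as an engineer would, in place of code of your own. Each camera call takes 0.05 s, during which the arm holds its last target. There are 200 camera calls.

## Working session

There is one attempt and no reset: what is moved stays moved. The work goes in short steps, Python scripts to look and compute and a tool call to move; the robot and the scene stay as the last step left them, time stands still between calls to the robot, and variables do not carry over. Pictures are saved under pics/ and viewed, at most 14 in all, crops included, and the job is handed in when it is done.

Besides the shell and the picture viewer there is one more tool, called after "Request:" as a command line: name --pt "numbers of a row" for each row, then --argument value for the rest. play_rows: Moves the arm, as the interface text tells. Its arguments: {"type":"object","properties":{"motion":{"type":"array","items":{"type":"array","items":{"type":"number"}}},"newtons":{"type":"number"}},"required":["motion"]}

```bash
mkdir -p pics; python3 - <<'E'
from rig import manip
import cv2,pickle
s=manip.get_state(); print({k:s[k] for k in('clock','position','ee_rot','width')})
d={}
for n in('scene','top'):
    d[n]=manip.get_image(n); cv2.imwrite(f'pics/{n}0.png',d[n]['img'][:,:,::-1])
    print(n,d[n]['fx'],d[n]['D'],d[n]['R'],d[n]['t'])
pickle.dump(d,open('d0.pkl','wb'))
E
```

```text
{'clock': 0.0, 'position': array([0.18327893, 0.54445852, 0.23044482]), 'ee_rot': array([-2.43408943e-04,  1.61679536e-01,  9.86842908e-01, -8.62362850e-04]), 'width': 0.08535247050501953}
scene 427.5741603955872 [-0.03753923  0.          0.          0.          0.        ] [[-7.60780092e-03  9.99927907e-01  9.28990406e-03]
 [ 6.93929923e-01  1.19683456e-02 -7.19943068e-01]
 [-7.20002350e-01  9.69358864e-04 -6.93970948e-01]] [-0.0669645  -0.3189814   1.46234742]
top 406.4092092170215 [-0.02024395  0.          0.          0.          0.        ] [[ 0.02621251 -0.99925945 -0.0281682 ]
 [-0.98790502 -0.02158622 -0.15355034]
 [ 0.15282859  0.03185244 -0.98773926]] [0.08001266 0.52440517 0.90966927]
```

View pics/scene0.png

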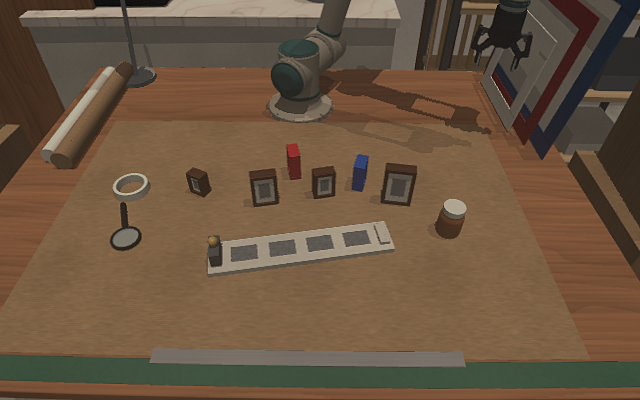

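View pics/top0.png

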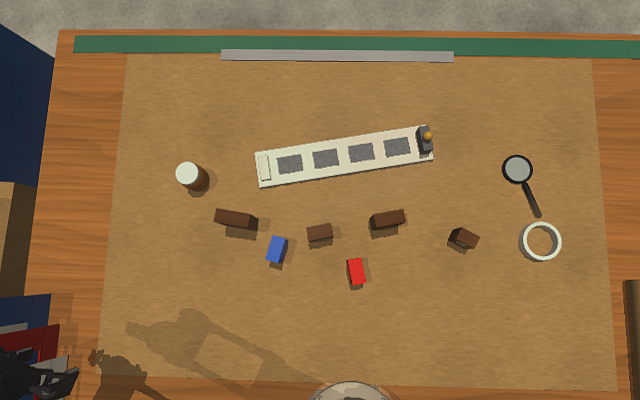

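Scene view: frames at (198,182), (264,188), (323,182) and (399,184). The red decoy is at (294,161), blue at (360,173), the jar at (452,218), and the bookend at the left (-y) end at (214,250).

Top view shows the same frames at (463,238), (387,220), (320,233) and (236,219), with decoys blue (277,250) and red (356,271). The pads are at (289,164) to (397,147), and the bookend is at (426,138). The magnifier, tape ring and jar are not targets. I'll choose the brown blocks and settle sizes by measuring.

```bash
cat > h.py <<'E'
import numpy as np,cv2
def K(c): return np.array([[c['fx'],0,c['cx']],[0,c['fy'],c['cy']],[0,0,1.]])
def rays(c,px):
    n=cv2.undistortPoints(np.float64(px).reshape(-1,1,2),K(c),np.float64(c['D'])).reshape(-1,2)
    return np.c_[n,np.ones(len(n))]
def plane(c,px,z):
    r=rays(c,px)@c['R']; o=-c['R'].T@c['t']
    return o+r*((z-o[2])/r[:,2])[:,None]
def cloud(c):
    v,u=np.mgrid[:400,:640]; r=rays(c,np.c_[u.ravel(),v.ravel()])
    P=(r*c['range_z'].reshape(-1,1)-c['t'])@c['R']; P[c['range_z'].ravel()==0]=np.nan
    return P.reshape(400,640,3)
def tri(c1,p1,c2,p2):
    A=[];b=[]
    for c,p in((c1,p1),(c2,p2)):
        d=(rays(c,[p])@c['R'])[0]; d/=np.linalg.norm(d); M=np.eye(3)-np.outer(d,d)
        A.append(M); b.append(M@(-c['R'].T@c['t']))
    return np.linalg.lstsq(np.vstack(A),np.hstack(b),rcond=None)[0]
def rect(xy):  # centre, (thin,wide), yaw of thin axis (deg, -90..90)
    (c,(w,h),_)=r=cv2.minAreaRect(np.float32(xy)*1000); b=cv2.boxPoints(r)
    e1,e2=b[1]-b[0],b[2]-b[1]; s=e1 if np.linalg.norm(e1)<np.linalg.norm(e2) else e2
    a=np.degrees(np.arctan2(s[1],s[0])); a=(a+90)%180-90
    return np.round(c,1),np.round(sorted((w,h)),1),round(float(a),1)
E
python3 - <<'E'
from h import *;import pickle
d=pickle.load(open('d0.pkl','rb'))
for n in('top','scene'):
    c=d[n];P=cloud(c);hsv=cv2.cvtColor(c['img'],cv2.COLOR_RGB2HSV)
    ok=(P[...,2]>.022)&(P[...,2]<.2)&(P[...,0]>.2)&(P[...,0]<.85)&(abs(P[...,1])<.5)
    k,L,S,C=cv2.connectedComponentsWithStats(np.uint8(ok))
    for i in range(1,k):
        if S[i,4]<60: continue
        m=L==i;p=P[m];zt=np.percentile(p[:,2],97);t=p[p[:,2]>zt-.006]
        print(n,C[i].round(),S[i,4],'ztop',zt.round(4),*rect(t[:,:2]),'hsv',np.median(hsv[m],0), 'all',*rect(p[:,:2]))
    b=(P[...,2]>.005)&(P[...,2]<.021)&(P[...,0]>.4)&(P[...,0]<.8)&(abs(P[...,1])<.35)
    g=b&(hsv[...,2]<130)
    k,L,S,C=cv2.connectedComponentsWithStats(cv2.morphologyEx(np.uint8(g),cv2.MORPH_OPEN,np.ones((3,3))))
    for i in range(1,k):
        if S[i,4]>100:
            print(n,'pad',C[i].round(1),S[i,4],plane(c,[C[i]],.015)[0].round(4),'z',np.median(P[L==i][:,2]).round(4),rect(P[L==i][:,:2]))
E
```

```text
top [424. 140.] 383 ztop 0.0809 [ 667.1 -164. ] [18.  18.8] -89.4 hsv [18. 49. 91.] all [ 666.2 -164. ] [25.4 60.3] -79.2
top [263. 168.] 234 ztop 0.0291 [594.2 219.4] [23.8 59.6] -79.7 hsv [ 27.  38. 212.] all [594.2 219.4] [23.9 59.6] -79.5
top [191. 176.] 674 ztop 0.088 [565.1 384.3] [50.8 52. ] -25.8 hsv [ 36.  30. 216.] all [563.6 382.9] [54.3 56.3] -84.6
top [235. 219.] 618 ztop 0.1174 [462.4 269.9] [30.  76.7] -8.5 hsv [ 13. 151.  92.] all [462.2 269.8] [30.1 77. ] -8.5
top [387. 219.] 500 ztop 0.102 [471.2 -71.7] [30.1 66.3] 11.5 hsv [ 12. 156.  92.] all [471.3 -71.7] [30.4 66.4] 11.5
top [541. 240.] 463 ztop 0.03 [ 436.1 -435.4] [87.6 89.6] 54.3 hsv [ 35.  33. 216.] all [ 436.  -434.7] [88.  89.3] 1.2
top [319. 232.] 353 ztop 0.0859 [439.3  79.8] [29.9 55.5] 13.0 hsv [ 13. 145. 102.] all [439.3  79.8] [30.  55.6] 13.1
top [465. 238.] 388 ztop 0.0704 [ 435.2 -250.5] [29.9 45.5] -25.1 hsv [ 13. 156.  93.] all [ 434.4 -250.7] [31.  46.8] -26.8
top [275. 249.] 386 ztop 0.0862 [398.6 176.9] [30.2 55.8] 74.7 hsv [111. 147. 176.] all [398.6 177. ] [30.2 55.8] 75.1
top [356. 271.] 3
[... 1994 characters left out ...]
ay([11. , 53.9]), 12.8)
scene pad [395.1 200.7] 145 [0.479  0.2678 0.015 ] z 0.0116 (array([476.2, 268.2]), array([12.4, 73.5]), -10.5)
scene pad [265.9 201.4] 128 [ 0.4874 -0.0662  0.015 ] z 0.0113 (array([484.4, -66.6]), array([10.9, 62.5]), 11.9)
scene pad [355.7 237.9] 344 [0.6074 0.1587 0.015 ] z 0.0165 (array([608.1, 159.3]), array([44.4, 59.8]), 11.6)
scene pad [319.4 242.8] 360 [0.624  0.0724 0.015 ] z 0.0165 (array([624.2,  72.2]), array([45.8, 59. ]), 10.6)
scene pad [281.8 247.8] 372 [ 0.6404 -0.0145  0.015 ] z 0.0165 (array([640.6, -14.2]), array([46.1, 59.5]), 9.2)
scene pad [243.8 252.6] 392 [ 0.6561 -0.1007  0.015 ] z 0.0164 (array([ 656. , -100.6]), array([45.7, 61.3]), 12.8)
```

Both views agree on the matches: b is at (.464,.270), d at (.4725,-.0705), a at (.440,.0805) and c at (.4365,-.250). Their tops are within 2-3 mm of the given heights. The pad spacing measures 87.9 mm and the board is turned 10.8°. Next comes a planning helper, and then the first move above frame_b, where I'll take a wrist crop.

```bash
cat > plan.py <<'E'
import numpy as np
def plan(start,wps):
    """poses (x,y,z,yaw of tool y in deg); each waypoint is one call, prints units from the previous"""
    p=np.float64(start)
    for w in wps:
        w=np.float64(w); a=np.radians(p[3]); y=np.array([np.cos(a),np.sin(a),0]); z=np.array([0,0,-1.]); x=np.cross(y,z)
        d=w[:3]-p[:3]; t=-(w[3]-p[3])
        print(w,'->',np.round([d@x/.04,d@y/.04,d@z/.04,t/10],3),'rows>=%.1f'%max(np.linalg.norm(d)/.0625,abs(t)/10.7)); p=w
def now():
    from rig import manip
    s=manip.get_state(); w,x,y,z=s['ee_rot']; print(s['clock'],s['position'].round(4),s['contact_force'].round(1),s['width'],s['gripper_force'])
    yaw=np.degrees(np.arctan2(1-2*(x*x+z*z),2*(x*y-w*z))); print('yaw',yaw.round(2)); return (*s['position'],yaw)
E
python3 - <<'E'
from plan import *
s=now()
plan(s,[(.464,.270,.23,-8.5)])
E
```

```text
0.1 [0.1833 0.5445 0.2305] [ 0.1 -0.   0.6] 0.08547273404324941 0.0
yaw 71.39
[ 0.464  0.27   0.23  -8.5  ] -> [-8.84  -4.264  0.013  7.989] rows>=7.5
```

Request:
play_rows --pt "-1.3 -0.63 0 1.07 60" --pt "-2.6 -1.26 0 2.14 60" --pt "-3.9 -1.9 0 3.2 60" --pt "-5.0 -2.4 0 4.2 60" --pt "-5.0 -2.4 0 4.2 60" --newtons 40

```text
clock: 0.72
position: [0.3445, 0.3879, 0.2309]
ee_rot: [0.0, 0.507, 0.862, -0.0]
contact_force: [0.2, 1.0, -0.1]
width: 0.0599
gripper_force: 0.0
```

```bash
python3 - <<'E'
from plan import *
plan(now(),[(.464,.270,.20,-8.5)])
E
```

```text
0.725 [0.3445 0.3879 0.2309] [ 0.2  1.  -0.1] 0.05992621726739393 0.0
yaw 29.11
[ 0.464  0.27   0.2   -8.5  ] -> [-4.029  1.177  0.773  3.761] rows>=3.5
```

Request:
play_rows --pt "-1.0 0.3 0.2 0.95 60" --pt "-2.0 0.6 0.4 1.9 60" --pt "-3.0 0.9 0.6 2.85 60" --pt "-4.03 1.18 0.77 3.76 60" --pt "-4.03 1.18 0.77 3.76 60"

```text
clock: 1.35
position: [0.4635, 0.2719, 0.1995]
ee_rot: [-0.0, 0.756, 0.654, -0.001]
contact_force: [-0.4, 0.5, 1.1]
width: 0.06
gripper_force: 0.0
```

```bash
python3 - <<'E'
from plan import *;from h import *
from rig import manip
s=now()
c=manip.get_image('wrist');cv2.imwrite('pics/w1.png',c['img'][:,:,::-1])
P=cloud(c);m=(P[...,2]>.05)&(P[...,2]<.14)&(np.hypot(P[...,0]-.464,P[...,1]-.27)<.07)
p=P[m]
if len(p)>50:
    zt=np.percentile(p[:,2],97);print(len(p),zt,rect(p[p[:,2]>zt-.006][:,:2]))
E
```

```text
1.35 [0.4635 0.2719 0.1995] [-0.4  0.5  1.1] 0.05997388923689803 0.0
yaw -8.3
3334 0.11439180891132916 (array([462.6, 269.2]), array([30.1, 76.3]), -8.6)
```

View pics/w1.png

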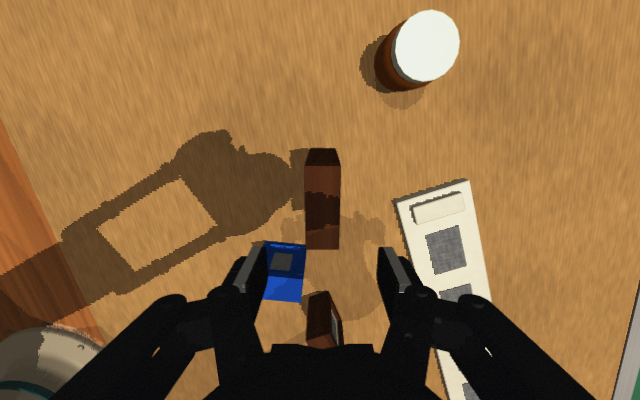

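The wrist view shows brown frame_b at (322,198), clear of the blue decoy (285,270) and the jar (427,45). It measures 76.3x30.1 mm with its top at 0.1144, so it is frame_b at (.4626,.2692). I'll descend and grip.

Request:
play_rows --pt "-0.06 0 1.0 0 60" --pt "-0.06 0 2.0 0 60" --pt "-0.06 0 3.0 0 60" --pt "-0.06 0 3.0 0 60" --pt "-0.06 0 3.0 0 60"

```text
clock: 2.02
position: [0.4627, 0.2719, 0.0818]
ee_rot: [0.0, 0.755, 0.655, 0.001]
contact_force: [0.1, -0.2, -0.2]
width: 0.06
gripper_force: 0.0
```

Request:
play_rows --pt "0 0 0 0 20" --pt "0 0 0 0 20" --pt "0 0 0 0 20" --pt "0 0 0 0 20" --pt "0 0 0 0 20"

```text
clock: 2.65
position: [0.4635, 0.2712, 0.0823]
ee_rot: [0.0, 0.756, 0.655, 0.002]
contact_force: [-0.3, 0.6, 6.2]
width: 0.0295
gripper_force: 40.9
```

```bash
python3 - <<'E'
from plan import *
s=now(); 
plan(s,[(s[0],s[1],s[2]+.13,s[3]),(.56,.0845,s[2]+.13,1.2),(.657,-.102,s[2]+.13,10.8)])
E
```

```text
2.65 [0.4635 0.2712 0.0823] [-0.3  0.6  6.2] 0.029452828912299996 40.881714820861816
yaw -8.22
[ 0.4635273   0.27118425  0.21226523 -8.22269112] -> [ 0.    0.   -3.25 -0.  ] rows>=2.1
[0.56       0.0845     0.21226523 1.2       ] -> [-4.274  3.055  0.    -0.942] rows>=3.4
[ 0.657      -0.102       0.21226523 10.8       ] -> [-4.712  2.327  0.    -0.96 ] rows>=3.4
```

Request:
play_rows --pt "0 0 -0.4 0 20" --pt "0 0 -1.2 0 20" --pt "0 0 -2.2 0 20" --pt "0 0 -3.0 0 20" --pt "0 0 -3.25 0 20"

```text
clock: 3.28
position: [0.4631, 0.2707, 0.2125]
ee_rot: [0.001, 0.756, 0.655, 0.002]
contact_force: [0.4, -1.1, -3.0]
width: 0.0292
gripper_force: 40.2
```

Request:
play_rows --pt "-0.4 0.3 0 -0.1 20" --pt "-1.3 0.92 0 -0.3 20" --pt "-2.3 1.6 0 -0.5 20" --pt "-3.3 2.35 0 -0.72 20" --pt "-4.27 3.05 0 -0.94 20"

```text
clock: 3.9
position: [0.5584, 0.0825, 0.209]
ee_rot: [-0.001, 0.699, 0.715, -0.001]
contact_force: [0.4, 0.9, -2.4]
width: 0.0297
gripper_force: 40.1
```

Request:
play_rows --pt "-1.2 0.6 0 -0.25 20" --pt "-2.4 1.2 0 -0.5 20" --pt "-3.6 1.8 0 -0.74 20" --pt "-4.4 2.15 0 -0.9 20" --pt "-4.7 2.32 0 -0.96 20"

```text
clock: 4.53
position: [0.6551, -0.104, 0.2083]
ee_rot: [-0.001, 0.638, 0.77, -0.001]
contact_force: [0.8, 0.7, -2.6]
width: 0.0297
gripper_force: 40.1
```

```bash
cat > seen.py <<'E'
from plan import *;from h import *
from rig import manip
s=now();c=manip.get_image('wrist');cv2.imwrite('pics/wlast.png',c['img'][:,:,::-1]);P=cloud(c);H=cv2.cvtColor(c['img'],cv2.COLOR_RGB2HSV)
m=(P[...,2]>.008)&(P[...,2]<.024)&(H[...,2]<140)&(H[...,1]<70)&(P[...,0]>.5)
k,L,S,C=cv2.connectedComponentsWithStats(cv2.morphologyEx(np.uint8(m),cv2.MORPH_OPEN,np.ones((5,5))))
for i in range(1,k):
    if S[i,4]>800: print('pad',C[i].round(),S[i,4],np.median(P[L==i][:,2]).round(4),rect(P[L==i][:,:2]))
f=(P[...,2]>.03)&(P[...,2]<.35)&(H[...,1]>110)&(H[...,0]>5)&(H[...,0]<20)&(H[...,2]<150)
k,L,S,C=cv2.connectedComponentsWithStats(np.uint8(f))
for i in range(1,k):
    if S[i,4]>400:
        p=P[L==i];zt=np.percentile(p[:,2],97);print('brown',C[i].round(),S[i,4],zt.round(4),rect(p[p[:,2]>zt-.006][:,:2]))
E
python3 seen.py
```

```text
4.525 [ 0.6551 -0.104   0.2083] [ 0.8  0.7 -2.6] 0.029688256710483592 40.11333167552948
yaw 10.67
brown [130. 124.] 3617 0.0985 (array([471.6, -72.4]), array([31.8, 65.3]), 11.0)
brown [322. 259.] 11169 0.2402 (array([ 654.8, -102.6]), array([31.4, 70.8]), 10.4)
brown [121. 268.] 1549 0.0665 (array([ 435.3, -251.2]), array([30.9, 48.3]), -27.4)
```

View pics/wlast.png

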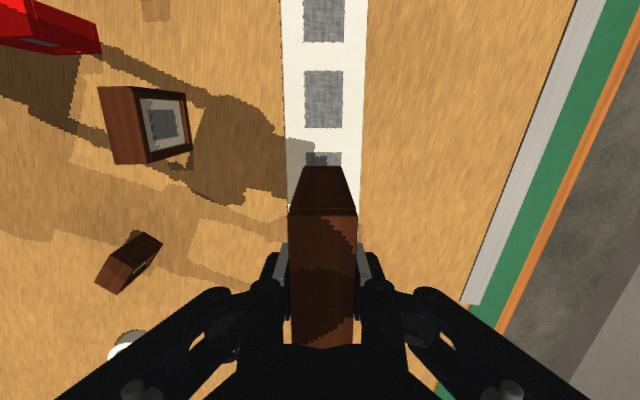

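The wrist view shows frame_b held over the board at (322,260), and it hides its own pad (322,158). The next pads are at (323,100) and (323,20). Now I'll lower it.

Request:
play_rows --pt "0.07 0.05 0.6 0 20" --pt "0.07 0.05 1.3 0 20" --pt "0.07 0.05 2.0 0 20" --pt "0.07 0.05 2.4 0 20" --pt "0.07 0.05 2.6 0 20"

```text
clock: 5.2
position: [0.6561, -0.0978, 0.1055]
ee_rot: [-0.001, 0.637, 0.771, -0.0]
contact_force: [0.1, 0.1, -1.8]
width: 0.0298
gripper_force: 40.0
```

Request:
play_rows --pt "0 0 0.06 0 20" --pt "0 0 0.1 0 20" --pt "0 0 0.1 0 20"

```text
clock: 5.58
position: [0.6572, -0.099, 0.1032]
ee_rot: [0.001, 0.638, 0.77, 0.0]
contact_force: [-0.3, 0.5, -2.3]
width: 0.0293
gripper_force: 40.0
```

```bash
sed -i "s/^m=.*/m=(P[...,2]>.004)\&(P[...,2]<.03)\&(H[...,2]<150)\&(H[...,1]<60)\&(P[...,0]>.5)\&(P[...,0]<.72)/" seen.py; python3 seen.py
```

```text
5.575 [ 0.6572 -0.099   0.1032] [-0.3  0.5 -2.3] 0.029346305195120662 40.032888650894165
yaw 10.78
pad [320.   7.] 833 0.0149 (array([627.6,  44.8]), array([ 9.3, 41.5]), -79.4)
pad [319.  99.] 4386 0.015 (array([638.8, -16.4]), array([42. , 59.5]), 10.8)
pad [282. 184.] 2446 0.0142 (array([616.4, -93.7]), array([53. , 84.6]), -14.8)
brown [ 34. 147.] 5667 0.0981 (array([486.4, -72.4]), array([19.1, 67. ]), -5.0)
brown [322. 259.] 11098 0.1351 (array([656.8, -97.7]), array([31.5, 71. ]), 10.5)
brown [ 37. 335.] 3521 0.0662 (array([ 435.4, -250.7]), array([30.6, 49.1]), -25.9)
```

Request:
play_rows --pt "-0.06 -0.03 0.0 0 20" --pt "-0.06 -0.03 0.06 0 20" --pt "-0.06 -0.03 0.12 0 20" --pt "-0.06 -0.03 0.12 0 20" --pt "-0.06 -0.03 0.12 0 20"

```text
clock: 6.25
position: [0.656, -0.1014, 0.0975]
ee_rot: [-0.0, 0.637, 0.77, -0.0]
contact_force: [-0.3, 0.1, -2.7]
width: 0.0294
gripper_force: 40.2
```

Request:
play_rows --pt "0 0 0.02 0 20" --pt "0 0 0.02 0 20" --pt "0 0 0.02 0 36" --pt "0 0 0.02 0 45" --pt "0 0 0.02 0 56"

```text
clock: 6.88
position: [0.6562, -0.1014, 0.097]
ee_rot: [0.0, 0.637, 0.77, 0.0]
contact_force: [0.1, -0.4, 0.1]
width: 0.056
gripper_force: 0.0
```

Request:
play_rows --pt "0 0 -0.3 0 56" --pt "0 0 -1.0 0 56" --pt "0 0 -2.0 0 56" --pt "0 0 -3.0 0 60" --pt "0 0 -3.0 0 60"

```text
clock: 7.5
position: [0.6584, -0.102, 0.2222]
ee_rot: [0.004, 0.637, 0.77, 0.002]
contact_force: [0.9, -0.2, -0.5]
width: 0.0604
gripper_force: 0.0
```

```bash
python3 seen.py; python3 - <<'E'
from plan import *
plan(now(),[(.4714,-.072,.18,11.3)])
E
```

```text
7.5 [ 0.6584 -0.102   0.2222] [ 0.9 -0.2 -0.5] 0.06044911533974111 0.0
yaw 10.8
pad [318.  22.] 1709 0.0149 (array([624.2,  61.4]), array([41.4, 42.4]), 10.9)
pad [318.  99.] 1898 0.0149 (array([639.2, -16.3]), array([41. , 58.3]), 10.4)
pad [294. 167.] 952 0.0142 (array([ 622.3, -104.7]), array([27.6, 78. ]), 3.7)
brown [133. 123.] 3300 0.0985 (array([471.9, -72.6]), array([31.8, 65.3]), 11.8)
brown [318. 195.] 3168 0.1293 (array([ 655.9, -103.7]), array([29.4, 76.4]), 10.4)
brown [122. 263.] 1443 0.0666 (array([ 435.3, -251.2]), array([30.8, 48.1]), -27.3)
7.55 [ 0.6571 -0.1017  0.2196] [ 0.1  0.4 -0.4] 0.05982670717650072 0.0
yaw 10.79
[ 0.4714 -0.072   0.18   11.3   ] -> [ 1.598 -4.42   0.989 -0.051] rows>=3.1
```

frame_b stands at (.6559,-.1037) with its top at .129, about 1 mm from its pad. Next is frame_d.

Request:
play_rows --pt "0.3 -0.9 0.1 0 60" --pt "0.7 -2.0 0.4 0 60" --pt "1.2 -3.3 0.8 0 60" --pt "1.6 -4.42 1.2 -0.05 60" --pt "1.6 -4.42 1.4 -0.05 60"

```text
clock: 8.18
position: [0.4644, -0.07, 0.1587]
ee_rot: [-0.004, 0.634, 0.773, -0.001]
contact_force: [1.4, -0.6, -0.3]
width: 0.06
gripper_force: 0.0
```

```bash
python3 seen.py; python3 - <<'E'
from plan import *
plan(now(),[(.4718,-.0724,.062,11.3)])
E
```

```text
8.175 [ 0.4644 -0.07    0.1587] [ 1.4 -0.6 -0.3] 0.05996291575507266 0.0
yaw 11.28
pad [520.  77.] 3064 0.0149 (array([622.3,  70. ]), array([43.5, 59. ]), 11.5)
pad [501. 171.] 2308 0.0148 (array([639.1, -16.4]), array([43.2, 59. ]), 10.6)
pad [463. 245.] 1336 0.0143 (array([ 629., -105.]), array([25.1, 78.3]), 10.9)
brown [331.  27.] 2431 0.0824 (array([442.8,  63.9]), array([26.4, 30.1]), -77.2)
brown [331. 212.] 3656 0.0983 (array([471.3, -72.6]), array([30. , 66.3]), 11.5)
brown [551. 291.] 6674 0.129 (array([614.6, -70.2]), array([ 64.5, 178.7]), 56.0)
brown [273. 334.] 715 0.0667 (array([ 438.2, -150.2]), array([ 19.5, 187.2]), 0.3)
8.225 [ 0.4672 -0.0708  0.1587] [ 0.6 -0.7 -0.1] 0.06021583025696006 0.0
yaw 11.27
[ 0.4718 -0.0724  0.062  11.3   ] -> [-0.062  0.105  2.418 -0.003] rows>=1.5
```

Request:
play_rows --pt "-0.02 0.03 0 0 60" --pt "-0.02 0.03 0.6 0 60" --pt "-0.02 0.03 1.4 0 60" --pt "-0.02 0.03 2.1 0 60" --pt "-0.02 0.03 2.45 0 60"

```text
clock: 8.85
position: [0.4728, -0.0725, 0.0617]
ee_rot: [-0.0, 0.634, 0.773, -0.0]
contact_force: [0.1, -1.0, 0.3]
width: 0.0599
gripper_force: 0.0
```

Request:
play_rows --pt "0 0 0 0 60" --pt "0 0 0 0 20" --pt "0 0 0 0 20" --pt "0 0 0 0 20" --pt "0 0 0 0 20"

```text
clock: 9.48
position: [0.4728, -0.0725, 0.064]
ee_rot: [0.001, 0.634, 0.773, 0.001]
contact_force: [0.4, 0.0, 6.0]
width: 0.0294
gripper_force: 40.5
```

```bash
python3 - <<'E'
from plan import *
s=now(); 
plan(s,[(.474,-.07,s[2]+.13,11.3),(.6395,-.0158,s[2]+.13,10.8)])
E
```

```text
9.475 [ 0.4728 -0.0725  0.064 ] [0.4 0.  6. ] 0.02940186020780451 40.47004044055939
yaw 11.29
[ 0.474      -0.07        0.19395604 11.3       ] -> [ 5.60e-02  4.30e-02 -3.25e+00 -1.00e-03] rows>=2.1
[ 0.6395     -0.0158      0.19395604 10.8       ] -> [0.518 4.323 0.    0.05 ] rows>=2.8
```

Request:
play_rows --pt "0 0 -0.4 0 20" --pt "0 0 -1.1 0 20" --pt "0 0 -1.9 0 20" --pt "0 0 -2.7 0 20" --pt "0 0 -3.0 0 20"

```text
clock: 10.1
position: [0.4722, -0.0723, 0.1842]
ee_rot: [0.001, 0.634, 0.773, 0.001]
contact_force: [-0.8, -0.1, -2.4]
width: 0.0295
gripper_force: 40.3
```

Request:
play_rows --pt "0.1 0.6 0 0 20" --pt "0.22 1.7 0 0 20" --pt "0.35 2.8 0 0 20" --pt "0.48 3.8 0 0.05 20" --pt "0.55 4.37 0 0.05 20"

```text
clock: 10.72
position: [0.6399, -0.0156, 0.1808]
ee_rot: [-0.001, 0.637, 0.771, -0.001]
contact_force: [0.4, -0.6, -2.1]
width: 0.0295
gripper_force: 40.2
```

Request:
play_rows --pt "0 0 0 0 20" --pt "0 0 0.6 0 20" --pt "0 0 1.4 0 20" --pt "0 0 2.1 0 20" --pt "0 0 2.3 0 20"

```text
clock: 11.35
position: [0.6356, -0.0166, 0.0883]
ee_rot: [-0.003, 0.638, 0.77, -0.002]
contact_force: [-0.3, 0.3, -1.7]
width: 0.0295
gripper_force: 40.2
```

```bash
python3 seen.py;python3 - <<'E'
from plan import *
plan(now(),[(.640,-.016,.079,10.8)])
E
```

```text
11.35 [ 0.6356 -0.0166  0.0883] [-0.3  0.3 -1.7] 0.02947774678636788 40.17256736755371
yaw 10.77
pad [328.  93.] 5149 0.015 (array([622.6,  69.8]), array([42.1, 60. ]), 10.6)
pad [286. 189.] 1810 0.0142 (array([614.4, -11.6]), array([41. , 73.2]), 10.8)
brown [33. 58.] 1920 0.077 (array([459. ,  61.8]), array([10.3, 20.6]), -10.5)
brown [322. 263.] 10779 0.1225 (array([635. , -16.2]), array([31.2, 66.3]), 11.1)
11.4 [ 0.6363 -0.0165  0.0885] [-0.5 -1.3 -2.4] 0.029538236938644852 40.226481556892395
yaw 10.77
[ 0.64  -0.016  0.079 10.8  ] -> [-0.004  0.093  0.238 -0.003] rows>=0.2
```

Request:
play_rows --pt "0 0.06 0 0 20" --pt "0 0.06 0.1 0 20" --pt "0 0.06 0.2 0 20" --pt "0 0.06 0.2 0 20" --pt "0 0.06 0.2 0 20"

```text
clock: 12.02
position: [0.6413, -0.016, 0.083]
ee_rot: [0.0, 0.637, 0.77, 0.0]
contact_force: [-0.5, -0.1, -1.6]
width: 0.0295
gripper_force: 40.3
```

```bash
python3 seen.py|grep -v pad
```

```text
12.025 [ 0.6413 -0.016   0.083 ] [-0.5 -0.1 -1.6] 0.029545430148917633 40.275498032569885
yaw 10.79
brown [27. 58.] 1366 0.0655 (array([458.8,  56.9]), array([ 7.5, 12.5]), -25.6)
brown [322. 263.] 10670 0.1172 (array([640.8, -15.3]), array([30.5, 65.7]), 10.9)
```

Request:
play_rows --pt "0 -0.03 0.05 0 20" --pt "0 -0.03 0.1 0 20" --pt "0 -0.03 0.1 0 20" --pt "0 -0.03 0.1 0 20"

```text
clock: 12.58
position: [0.6399, -0.0162, 0.0791]
ee_rot: [-0.0, 0.637, 0.77, 0.0]
contact_force: [-1.0, -0.1, 0.5]
width: 0.0298
gripper_force: 40.5
```

Request:
play_rows --pt "0 0 0 0 36" --pt "0 0 0 0 45" --pt "0 0 0 0 56" --pt "0 0 0 0 56"

```text
clock: 13.08
position: [0.6401, -0.0162, 0.0789]
ee_rot: [0.0, 0.637, 0.77, 0.0]
contact_force: [-0.1, 0.4, 0.3]
width: 0.0559
gripper_force: 0.0
```

Request:
play_rows --pt "0 0 -0.3 0 56" --pt "0 0 -1.0 0 56" --pt "0 0 -2.0 0 56" --pt "0 0 -3.0 0 60" --pt "0 0 -3.0 0 60"

```text
clock: 13.7
position: [0.6426, -0.0165, 0.204]
ee_rot: [0.004, 0.637, 0.77, 0.003]
contact_force: [-0.2, -0.7, -0.7]
width: 0.0601
gripper_force: 0.0
```

```bash
python3 seen.py; python3 - <<'E'
from plan import *
plan(now(),[(.4400,.0798,.14,13)])
E
```

```text
13.7 [ 0.6426 -0.0165  0.204 ] [-0.2 -0.7 -0.7] 0.06013994469062282 0.0
yaw 10.8
pad [318.  19.] 1628 0.0149 (array([608.7, 144.9]), array([35.8, 41.5]), -78.9)
pad [318.  98.] 2135 0.0149 (array([622.9,  69.8]), array([41.2, 59.2]), 10.7)
pad [291. 169.] 882 0.0141 (array([607.5, -18. ]), array([25.6, 65.6]), 8.2)
brown [112.  43.] 3827 0.0826 (array([440.1,  79. ]), array([31.7, 56. ]), 12.2)
brown [318. 242.] 5933 0.1291 (array([ 655.9, -103. ]), array([29.9, 76.5]), 9.6)
brown [124. 322.] 490 0.2701 (array([576.9, -17.5]), array([0.8, 2.6]), -66.1)
13.75 [ 0.6411 -0.0163  0.2015] [-0.6  0.1  0.4] 0.05993921695519353 0.0
yaw 10.79
[ 0.44    0.0798  0.14   13.    ] -> [ 3.302 -4.488  1.537 -0.221] rows>=3.7
```

Now frame_a, at (.4395,.0795).

Request:
play_rows --pt "0.6 -0.85 0 0 60" --pt "1.4 -1.9 0.3 -0.1 60" --pt "2.2 -3.0 0.8 -0.2 60" --pt "3.0 -4.1 1.3 -0.22 60" --pt "3.3 -4.49 1.54 -0.22 60"

```text
clock: 14.38
position: [0.4332, 0.0808, 0.1351]
ee_rot: [-0.003, 0.622, 0.783, -0.002]
contact_force: [-0.1, 1.1, 0.5]
width: 0.0597
gripper_force: 0.0
```

Request:
play_rows --pt "0 0 0 0 60" --pt "0 0 0 0 60"

```text
clock: 14.62
position: [0.4403, 0.0795, 0.1375]
ee_rot: [0.001, 0.623, 0.783, 0.0]
contact_force: [-0.1, 0.1, 0.5]
width: 0.0602
gripper_force: 0.0
```

```bash
python3 seen.py; python3 - <<'E'
from plan import *
plan(now(),[(.4405,.0796,.046,13)])
E
```

```text
14.625 [0.4403 0.0795 0.1375] [-0.1  0.1  0.5] 0.06020034798846882 0.0
yaw 12.99
pad [514. 154.] 2812 0.0149 (array([606.5, 156.4]), array([43.4, 59.8]), 10.9)
pad [493. 240.] 2088 0.0149 (array([622.5,  70.2]), array([42.7, 60.4]), 10.2)
brown [321. 211.] 3273 0.0823 (array([439.3,  79.3]), array([30. , 56.1]), 12.8)
brown [526. 328.] 1063 0.1125 (array([573. ,  58.9]), array([  5.9, 176.8]), 59.4)
14.675 [0.4407 0.0794 0.1377] [ 1.2 -0.3  0. ] 0.060341196754985296 0.0
yaw 12.97
[ 0.4405  0.0796  0.046  13.    ] -> [ 0.006 -0.003  2.292 -0.003] rows>=1.5
```

Request:
play_rows --pt "0 0 0.3 0 60" --pt "0 0 1.0 0 60" --pt "0 0 1.7 0 60" --pt "0 0 2.25 0 60" --pt "0 0 2.25 0 60"

```text
clock: 15.3
position: [0.4377, 0.0794, 0.0455]
ee_rot: [-0.002, 0.623, 0.782, -0.001]
contact_force: [-0.2, -0.1, -0.9]
width: 0.06
gripper_force: 0.0
```

Request:
play_rows --pt "0 0 0 0 20" --pt "0 0 0 0 20" --pt "0 0 0 0 20" --pt "0 0 0 0 20" --pt "0 0 0 0 20"

```text
clock: 15.92
position: [0.4399, 0.0798, 0.0481]
ee_rot: [0.001, 0.623, 0.783, 0.001]
contact_force: [-0.3, 0.3, 6.2]
width: 0.0296
gripper_force: 40.6
```

```bash
python3 - <<'E'
from plan import *
s=now(); 
plan(s,[(s[0],s[1],s[2]+.12,13),(.6235,.0705,s[2]+.12,10.8)])
E
```

```text
15.925 [0.4399 0.0798 0.0481] [-0.3  0.3  6.2] 0.029569607273996223 40.578208565711975
yaw 12.99
[ 0.43989522  0.07981951  0.16813106 13.        ] -> [ 0.e+00  0.e+00 -3.e+00 -1.e-03] rows>=1.9
[ 0.6235      0.0705      0.16813106 10.8       ] -> [-1.26  4.42  0.    0.22] rows>=2.9
```

Request:
play_rows --pt "0 0 -0.4 0 20" --pt "0 0 -1.1 0 20" --pt "0 0 -1.9 0 20" --pt "0 0 -2.7 0 20" --pt "0 0 -3.0 0 20"

```text
clock: 16.55
position: [0.4393, 0.0799, 0.1685]
ee_rot: [0.001, 0.623, 0.783, 0.001]
contact_force: [0.7, 0.2, -2.4]
width: 0.0296
gripper_force: 39.9
```

Request:
play_rows --pt "-0.18 0.6 0 0.05 20" --pt "-0.48 1.7 0 0.1 20" --pt "-0.8 2.8 0 0.18 20" --pt "-1.1 3.8 0 0.22 20" --pt "-1.26 4.42 0 0.22 20"

```text
clock: 17.18
position: [0.6236, 0.0702, 0.1652]
ee_rot: [-0.001, 0.638, 0.77, -0.001]
contact_force: [0.0, -0.2, -0.9]
width: 0.0293
gripper_force: 39.9
```

Request:
play_rows --pt "0 0 0 0 20" --pt "0 0 0.7 0 20" --pt "0 0 1.5 0 20" --pt "0 0 2.2 0 20" --pt "0 0 2.4 0 20"

```text
clock: 17.8
position: [0.619, 0.0706, 0.0688]
ee_rot: [-0.003, 0.637, 0.771, -0.002]
contact_force: [-0.1, -0.4, -0.4]
width: 0.0295
gripper_force: 40.0
```

Request:
play_rows --pt "0 0 0 0 20" --pt "0 0 0 0 20"

```text
clock: 18.05
position: [0.6232, 0.0705, 0.0726]
ee_rot: [0.001, 0.637, 0.77, 0.001]
contact_force: [0.8, -0.0, -1.7]
width: 0.0293
gripper_force: 40.0
```

```bash
python3 seen.py
```

```text
18.05 [0.6232 0.0705 0.0726] [ 0.8 -0.  -1.7] 0.02933520812640513 39.979135394096375
yaw 10.8
pad [323.  91.] 6088 0.015 (array([606.5, 156.4]), array([42.3, 60.4]), 10.6)
pad [294. 198.] 3633 0.0143 (array([615.1,  80.1]), array([76.6, 77.8]), 11.1)
brown [322. 269.] 9780 0.1066 (array([622.8,  69.9]), array([30.4, 57. ]), 10.8)
```

Request:
play_rows --pt "0 0 0.08 0 20" --pt "0 0 0.16 0 20" --pt "0 0 0.22 0 20" --pt "0 0 0.24 0 20" --pt "0 0 0.24 0 20"

```text
clock: 18.73
position: [0.6226, 0.0705, 0.0631]
ee_rot: [0.0, 0.637, 0.77, 0.0]
contact_force: [-2.1, -0.2, 6.9]
width: 0.0293
gripper_force: 41.1
```

Request:
play_rows --pt "0 0 0 0 36" --pt "0 0 0 0 45" --pt "0 0 0 0 56" --pt "0 0 0 0 56"

```text
clock: 19.23
position: [0.6224, 0.0705, 0.0615]
ee_rot: [-0.0, 0.637, 0.77, -0.0]
contact_force: [0.9, 0.5, -0.2]
width: 0.0558
gripper_force: 0.0
```

Request:
play_rows --pt "0 0 -0.3 0 56" --pt "0 0 -1.0 0 56" --pt "0 0 -2.0 0 56" --pt "0 0 -3.0 0 60" --pt "0 0 -3.5 0 60"

```text
clock: 19.85
position: [0.6237, 0.0705, 0.2055]
ee_rot: [0.002, 0.637, 0.77, 0.002]
contact_force: [-0.0, -0.4, -0.2]
width: 0.06
gripper_force: 0.0
```

```bash
python3 seen.py; python3 - <<'E'
from plan import *
plan(now(),[(.47,-.15,.20,-15),(.4355,-.2507,.13,-26.3)])
E
```

```text
19.85 [0.6237 0.0705 0.2055] [-0.  -0.4 -0.2] 0.05999540616234003 0.0
yaw 10.79
pad [321. 100.] 2123 0.0149 (array([606.7, 156.2]), array([41.4, 58.6]), 10.8)
brown [320. 251.] 5586 0.1238 (array([630.8,   3.3]), array([ 28.7, 152.4]), 14.8)
19.9 [0.6248 0.0705 0.2076] [ 1.1 -0.1  1.9] 0.0601151791884464 0.0
yaw 10.8
[  0.47  -0.15   0.2  -15.  ] -> [-4.691 -4.834  0.19   2.58 ] rows>=4.3
[  0.4355  -0.2507   0.13   -26.3   ] -> [-2.655 -0.182  1.75   1.13 ] rows>=2.0
```

Request:
play_rows --pt "-0.7 -0.7 0 0.4 60" --pt "-1.7 -1.75 0 0.95 60" --pt "-2.7 -2.8 0 1.5 60" --pt "-3.7 -3.8 0.1 2.05 60" --pt "-4.69 -4.83 0.19 2.58 60"

```text
clock: 20.52
position: [0.4667, -0.1513, 0.1942]
ee_rot: [0.0, 0.794, 0.608, 0.0]
contact_force: [0.7, -1.6, 0.2]
width: 0.06
gripper_force: 0.0
```

Request:
play_rows --pt "-1.0 -0.06 0.4 0.4 60" --pt "-2.0 -0.12 1.0 0.8 60" --pt "-2.65 -0.18 1.7 1.13 60" --pt "-2.65 -0.18 1.7 1.13 60" --pt "-2.65 -0.18 1.7 1.13 60"

```text
clock: 21.15
position: [0.4339, -0.2502, 0.1266]
ee_rot: [0.0, 0.849, 0.528, 0.0]
contact_force: [0.6, 0.0, 0.1]
width: 0.0602
gripper_force: 0.0
```

```bash
python3 seen.py; python3 - <<'E'
from plan import *
plan(now(),[(.4355,-.2507,.031,-26)])
E
```

```text
21.15 [ 0.4339 -0.2502  0.1266] [0.6 0.  0.1] 0.0602060842827134 0.0
yaw -26.29
brown [323. 211.] 2586 0.0663 (array([ 434.5, -251.2]), array([29.8, 46.9]), -26.9)
21.2 [ 0.4343 -0.2501  0.127 ] [-0.2 -0.1  0.3] 0.060112370556157056 0.0
yaw -26.25
[  0.4355  -0.2507   0.031  -26.    ] -> [ 0.     0.035  2.401 -0.025] rows>=1.5
```

Request:
play_rows --pt "-0.02 0.02 0.3 0.05 60" --pt "-0.02 0.02 1.0 0.05 60" --pt "-0.02 0.02 1.8 0.05 60" --pt "-0.02 0.02 2.3 0.05 60" --pt "-0.02 0.02 2.4 0.05 60"

```text
clock: 21.82
position: [0.4333, -0.2503, 0.0288]
ee_rot: [-0.001, 0.851, 0.524, -0.0]
contact_force: [-0.5, 0.3, 0.3]
width: 0.0605
gripper_force: 0.0
```

Request:
play_rows --pt "0 0 0 0 60" --pt "0 0 0 0 20" --pt "0 0 0 0 20" --pt "0 0 0 0 20" --pt "0 0 0 0 20"

```text
clock: 22.45
position: [0.4345, -0.2521, 0.031]
ee_rot: [0.001, 0.852, 0.524, 0.0]
contact_force: [0.1, 0.7, 5.8]
width: 0.0296
gripper_force: 40.4
```

Request:
play_rows --pt "0 0 -0.4 0 20" --pt "0 0 -1.3 0 20" --pt "0 0 -2.4 0 20" --pt "0 0 -3.4 0 20" --pt "0 0 -4.0 0 20"

```text
clock: 23.08
position: [0.4342, -0.2519, 0.1921]
ee_rot: [0.001, 0.852, 0.524, 0.0]
contact_force: [0.2, 0.3, -0.6]
width: 0.0296
gripper_force: 39.8
```

```bash
python3 - <<'E'
from plan import *
s=now(); 
plan(s,[(.49,-.10,s[2],-11),(.55,.05,s[2],5),(.6075,.1563,s[2],10.8)])
E
```

```text
23.075 [ 0.4342 -0.2519  0.1921] [ 0.2  0.3 -0.6] 0.029551261801806093 39.76591765880585
yaw -26.81
[  0.49        -0.1          0.19213985 -11.        ] -> [ 4.02  -0.468  0.    -1.581] rows>=2.6
[0.55       0.05       0.19213985 5.        ] -> [ 3.967  0.757  0.    -1.6  ] rows>=2.6
[ 0.6075      0.1563      0.19213985 10.8       ] -> [ 2.522  1.664  0.    -0.58 ] rows>=1.9
```

Request:
play_rows --pt "0.4 -0.05 0 -0.16 20" --pt "1.2 -0.15 0 -0.5 20" --pt "2.1 -0.25 0 -0.85 20" --pt "3.1 -0.36 0 -1.25 20" --pt "4.02 -0.47 0 -1.58 20"

```text
clock: 23.7
position: [0.4887, -0.0969, 0.1881]
ee_rot: [-0.002, 0.771, 0.637, -0.001]
contact_force: [0.1, -1.1, -1.4]
width: 0.0294
gripper_force: 39.7
```

Request:
play_rows --pt "0.8 0.15 0 -0.32 20" --pt "1.6 0.3 0 -0.64 20" --pt "2.4 0.45 0 -0.96 20" --pt "3.2 0.6 0 -1.28 20" --pt "3.97 0.76 0 -1.6 20"

```text
clock: 24.32
position: [0.5484, 0.0527, 0.1879]
ee_rot: [-0.002, 0.674, 0.738, -0.001]
contact_force: [-0.3, 0.2, -1.3]
width: 0.0295
gripper_force: 39.7
```

Request:
play_rows --pt "0.8 0.5 0 -0.2 20" --pt "1.6 1.05 0 -0.4 20" --pt "2.2 1.45 0 -0.52 20" --pt "2.52 1.66 0 -0.58 20" --pt "2.52 1.66 0 -0.58 20"

```text
clock: 24.95
position: [0.6063, 0.1575, 0.1886]
ee_rot: [-0.001, 0.637, 0.771, -0.001]
contact_force: [0.3, -0.5, -1.0]
width: 0.0296
gripper_force: 39.7
```

Request:
play_rows --pt "0 0 0.4 0 20" --pt "0 0 1.2 0 20" --pt "0 0 2.2 0 20" --pt "0 0 3.2 0 20" --pt "0 0 3.2 0 20"

```text
clock: 25.58
position: [0.6031, 0.155, 0.0583]
ee_rot: [-0.003, 0.638, 0.77, -0.004]
contact_force: [-0.4, 0.2, -0.7]
width: 0.0295
gripper_force: 39.8
```

Request:
play_rows --pt "0 0 0 0 20" --pt "0 0 0 0 20"

```text
clock: 25.82
position: [0.6085, 0.1566, 0.0642]
ee_rot: [0.001, 0.638, 0.77, 0.001]
contact_force: [-0.6, 0.2, 1.2]
width: 0.0295
gripper_force: 39.8
```

```bash
python3 seen.py
```

```text
25.825 [0.6085 0.1566 0.0642] [-0.6  0.2  1.2] 0.029464036577865386 39.80264067649841
yaw 10.77
pad [295. 200.] 4704 0.0144 (array([600.3, 168.4]), array([79.5, 79.8]), -79.4)
brown [322. 273.] 9021 0.0992 (array([607.8, 157.7]), array([30.3, 47. ]), 11.0)
```

Request:
play_rows --pt "-0.02 -0.03 0.12 0 20" --pt "-0.02 -0.03 0.25 0 20" --pt "-0.02 -0.03 0.36 0 20" --pt "-0.02 -0.03 0.42 0 20" --pt "-0.02 -0.03 0.42 0 20"

```text
clock: 26.5
position: [0.6057, 0.1557, 0.0461]
ee_rot: [-0.0, 0.637, 0.771, -0.0]
contact_force: [-2.6, -0.4, 6.1]
width: 0.0294
gripper_force: 40.6
```

Request:
play_rows --pt "0 0 0 0 20" --pt "0 0 0 0 20"

```text
clock: 26.75
position: [0.6057, 0.1557, 0.0461]
ee_rot: [-0.0, 0.637, 0.771, -0.0]
contact_force: [-2.3, 0.0, 5.5]
width: 0.0297
gripper_force: 40.6
```

Contact with the board; releasing and backing off.

Request:
play_rows --pt "0 0 0 0 36" --pt "0 0 0 0 45" --pt "0 0 0 0 56" --pt "0 0 0 0 56"

```text
clock: 27.25
position: [0.6061, 0.1557, 0.0451]
ee_rot: [-0.0, 0.637, 0.77, -0.0]
contact_force: [-0.0, -0.5, 0.0]
width: 0.0562
gripper_force: 0.0
```

Request:
play_rows --pt "0 0 -0.3 0 56" --pt "0 0 -1.0 0 56" --pt "0 0 -2.0 0 56" --pt "0 0 -3.0 0 60" --pt "0 0 -4.0 0 60"

```text
clock: 27.88
position: [0.6061, 0.1557, 0.2076]
ee_rot: [0.0, 0.637, 0.77, 0.001]
contact_force: [-0.4, -0.1, -0.5]
width: 0.06
gripper_force: 0.0
```

Request:
play_rows --pt "0 -0.6 0 0 60" --pt "0 -1.8 0 0 60" --pt "0 -3.0 0 0 60" --pt "0 -4.2 0 0 60" --pt "0 -5.0 0 0 60"

```text
clock: 28.5
position: [0.4073, 0.1179, 0.2061]
ee_rot: [0.0, 0.637, 0.771, 0.0]
contact_force: [1.3, 0.3, 0.3]
width: 0.0599
gripper_force: 0.0
```

Request:
play_rows --pt "0 0 0 0 60" --pt "0 0 0 0 60" --pt "0 0 0 0 60"

```text
clock: 28.88
position: [0.4109, 0.1184, 0.2056]
ee_rot: [0.0, 0.638, 0.77, 0.0]
contact_force: [-0.2, -0.2, 0.6]
width: 0.06
gripper_force: 0.0
```

```bash
python3 - <<'E'
from h import *;from rig import manip
for n in('top','scene'):
    c=manip.get_image(n);cv2.imwrite(f'pics/{n}9.png',c['img'][:,:,::-1]);P=cloud(c)
    ok=(P[...,2]>.034)&(P[...,2]<.14)&(P[...,0]>.55)&(P[...,0]<.75)&(abs(P[...,1])<.5)
    k,L,S,C=cv2.connectedComponentsWithStats(np.uint8(ok))
    for i in range(1,k):
        if S[i,4]<60: continue
        p=P[L==i];zt=np.percentile(p[:,2],97);print(n,C[i].round(),zt.round(4),*rect(p[p[:,2]>zt-.006][:,:2]))
print(manip.get_state()['position'])
E
```

```text
top [408. 138.] 0.1326 [ 655.8 -102.6] [31.3 76. ] 10.2
top [363. 145.] 0.1168 [638.4 -15.3] [30.5 66.3] 10.8
top [325. 152.] 0.1012 [621.6  70.6] [30.5 55.7] 10.8
top [287. 160.] 0.0846 [604.3 157.4] [31.2 45.8] 11.3
top [190. 172.] 0.0886 [570.6 384. ] [40.6 52.8] 0.0
scene [452. 215.] 0.0872 [572.6 387.2] [44.6 53.9] 0.6
scene [240. 233.] 0.1312 [ 657.4 -100.4] [33.1 75.4] 11.0
scene [281. 230.] 0.1156 [641.1 -12.9] [32.9 65.8] 11.7
scene [319. 227.] 0.0994 [625.   71.8] [33.1 54.1] 10.3
scene [357. 225.] 0.0834 [607.3 157.5] [34.1 45.7] 10.6
scene [214. 249.] 0.0795 [ 670.5 -161.1] [16.9 17.5] 55.3
[0.41048688 0.11833164 0.20525543]
```

View pics/scene9.png

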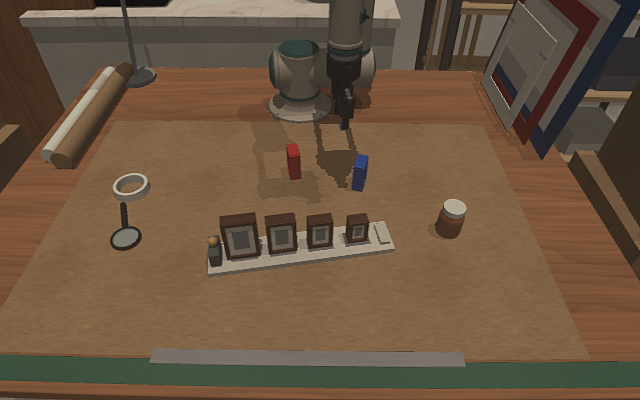

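The scene view shows the four frames upright in falling size from the bookend (214,250): b (240,236), d (281,233), a (319,230) and c (357,228). All are within about 3 mm of their pads, the jar hasn't moved, and the arm is clear.

```bash
python3 -c "
from rig import manip
print(manip.sign_off())"
```

```text
the job is handed in; nothing more can be done
None
```

All four frames stand upright on their pads, largest to smallest from the bookend (b, d, a, c), each within about 3 mm of its pad centre by camera; the jar is untouched and the job was handed in at about 29 s, though no verdict came back.

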